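# Fit the whisk into the bowl mixer and hold it home

### The job

Take the black-handled wire whisk out of the wooden rest and lower its ribbed foot into the black collar in the middle of the mixer's bowl. Pressing lightly, turn it until you feel its ribs drop into the drive, then push it gently down against the spring until it is fully home, and finish while still gripping it and holding it pressed down. Do not force it, and leave the white paddle in its hole and the other things on the counter where they are.

Things in the scene. Friction and masses are not known exactly. Their poses are not given: they have to be found in the camera images.
- mixer: low round bowl mixer, fixed on the counter: red base 172 mm across, shallow steel bowl with its rim 78 mm above the counter and 160 mm across, and at the centre an upright black collar. Origin on the counter under the collar's axis, z up; the speed knob is on its -x side.
- collar_mouth (a point): centre of the collar's mouth, 64 mm above the counter, 44 mm across inside, narrowing within 8 mm to a round bore of 34 mm
- crown_top (a point): point on the collar's axis 40 mm above the counter: top of the drive crown in the bore, which has six channels 60 degrees apart, 7.6 mm wide, 12 mm deep. The crown's angle is unknown and not reported (this point's yaw is the mixer's); 0.6 N m of friction stops it turning. It is sprung: yields 10 mm at most, with about 3 N at first, 9 N at its bottom stop.
- home (a point): point on the collar's axis 18 mm above the counter: where the whisk's underside is when fully home. Unmeshed, the underside rests at 40 mm and goes to 30 mm at most. When ribs and channels are in line (within about 4 degrees) the crown springs up round them and its push falls away; the underside then meets the channel floors at 28 mm and goes down to 18 mm against the spring.
- whisk: the whisk to fit, about 130 g, 127 mm tall, upright: black round handle 26 mm in diameter from 88 to 127 mm above its underside (grip at 108), three wire loops 36 mm out from the axis (50 to 88 mm up), shank 17 mm thick, foot with six straight ribs 60 degrees apart, 5 mm thick, 14 mm tall, 32 mm across. Origin at the centre of its underside, z up; a rib points along +x.
- paddle: the other beater, 127 mm tall with the same foot and handle, but the handle is white and it has a flat white blade 70 mm wide; it stays in the rest. Origin at the centre of its underside, z up.
- rest: wooden block 160 x 68 x 36 mm fixed on the counter, origin under its centre, z up, x along its length; two round holes of 34 mm, 28 mm deep (floor 8 mm above the counter), 50 mm either side of the centre along x. The whisk stands in one and the white paddle in the other, either way round.
- cocoa_tin: round green tin with a gold lid, 60 mm across, 64 mm tall; bystander. Origin under its centre.
- timer: square white minute timer with a black dial, 56 x 56 x 27 mm; bystander. Origin under its centre.
- ribbon_spool: spool of gold ribbon, 62 mm across, 24 mm tall; bystander. Origin under its centre.
- label_block: banded stack of white blank cards, 38 x 58 x 22 mm; bystander. Origin under its centre.
Not all that is in view belongs to the job. Leave any turquoise look-alike of the whisk alone.

How it is judged:
By the outcome, as a careful person would: the job done as asked, in the order asked, and still so for the second after the job is handed in, while the arm keeps its last pose, push and grip.
It also fails if it takes over 45 s, if anything falls off the work surface, if the arm or the gripper's body presses on something with over 40 N, if the wrist force passes 120 N, or if a joint passes its speed limit or range.

### The arm

A 6-joint arm with a two-finger parallel gripper is mounted at the origin on a cart in front of the work surface, level with it; the furniture and walls round the work are solid. World frame = base frame: x ahead of the robot, y to its left, z up, the work surface at z = 0. Lengths are in m, angles in rad, forces in N, time in s.
With the tool pointing down it reaches from about 0.35 to 0.975 m from the base axis. Payload 4.9 kg.
Tool frame: the origin (TCP) lies at the very end of the fingers, on their centre line; the grasp point (between the pads) lies 19 mm behind it (ctrl.grasp_offset is the distance from the TCP to the grasp point, in m); z points along the fingers, y is the line along which they close (so a half turn about z gives the same grasp; the last joint's range is limited). The gripper opens to 85 mm and grips with 20 to 120 N. Pads are 22 mm wide; open, the fingers measure 114 mm over their backs; the gripper's body (76 mm by 85 mm) begins 54 mm behind the grasp point. The pads swing forward as they close: fully open they stand 13 mm farther back than shut.
Start: joints at [1.12, 0.053, 1.613, -0, 1.476, -0.119], TCP at [0.204, 0.591, 0.231] pointing down, gripper open.
Joint ranges: [-3.01, 3.01], [-1.01, 2.22], [0.06, 2.58], [-1.02, 4.17], [0.09, 2.62], [-3.14, 3.14]. Speed limits (rad/s): [2.57, 2.57, 3.14, 3.14, 3.14, 3.14].

### API

Orientations are given as a rotation vector (axis times angle).
In Python, from station import ctrl, optics gives the robot as it stands.
- The arm moves only by the shell command python3 -m handwheel 'ROWS' [OPENING] [FORCE]. ROWS is JSON, a list of rows, each an object of numbers: "tx", "ty", "tz": the shift along the tool's x, y, z in mm; "roll": the turn about the tool's z in rad. A call has 1 to 12 rows; each row shifts and turns the commanded pose from where the row before left it, along the tool's axes as they then stand; what a row does not reach is not made up. A row lasts 1/12 s, in which the tool goes at most 41.7 mm and 7.16 degrees, less where a joint would pass 70% of its speed; a pose out of reach is approached as far as the arm can. A call with a gripper value outside its range is refused whole. OPENING is the finger opening in mm, from 0 to 85.4, set as the call begins (- or left out, the last holds). The fingers move at their own pace and stop on an object; FORCE is the grip in N (left out, the last holds). Time passes only in rows, so rows that do not move let the fingers close. It gives the time, the measured TCP pose, the force, the opening and the grip force at its end, in the units of the state.
- ctrl.get_obs(): the state, without advancing time (a new reading comes with each control period).
- optics.get_image(name): name is "scene" or "side" or "wrist"; returns (picture, depth): 384x512x3 uint8, red, green, blue; 384x512 float32, m along the optical axis (not along the pixel's ray), 0 where there is no reading.
- optics.camera_params(name): a dict with "mtx" (3x3 intrinsics, pixels), "k1" (the pictures are not rectified: a ray, as slopes to the right and down, at radius r is drawn at 1 + k1 r^2 times it, then the intrinsics apply), "extrinsics" (4x4, takes a point from camera to world coordinates); the wrist camera has in their place "tool_from_camera" (4x4, takes a point from camera to tool coordinates, whose origin is the TCP and whose axes are the flange's). Camera axes: x right, y down, z forward; pixel columns grow to the right and rows downward; lengths in m; the calibration is good to about 2 mm. A picture is of the moment at which its call begins: read the wrist's pose just before it. camera_params takes no time and is no camera call.
- ctrl.finish_job(): hands the job in; it is judged then, once.
The state is a dict: "t": time; "q": joint angles; "dq": joint speeds; "effort": joint torques, N m; "tool_pos": TCP position; "tool_rot": TCP orientation; "contact_force": force on the tool from outside, world axes, zero at the start; "wrist_torque": the same for the moment, N m; "opening": finger opening in m; "grip_force": force on a finger pad.
Only numpy, scipy, OpenCV 4.12 (cv2) and the standard library are available. Lean on these libraries where they do the work, as an engineer would, in place of code of your own. Each camera call takes 0.05 s, during which the arm holds its last target. There are 200 camera calls.

## Working session

There is one attempt and no reset: what is moved stays moved. The work goes in short steps, Python scripts to look and compute and a shell command to move; the robot and the scene stay as the last step left them, time stands still between calls to the robot, and variables do not carry over. Pictures are saved under pics/ and viewed, at most 10 in all, crops included, and the job is handed in when it is done.

```bash
ls; mkdir -p pics; cat > h.py <<'E'
import numpy as np, cv2
from scipy.spatial.transform import Rotation as R
from station import ctrl, optics
def pose():
    o=ctrl.get_obs(); T=np.eye(4); T[:3,:3]=R.from_rotvec(o['tool_rot']).as_matrix(); T[:3,3]=o['tool_pos']; return T
def cam(n,T=None):
    p=optics.camera_params(n)
    return p, (p['extrinsics'] if n!='wrist' else T@np.array(p['tool_from_camera']))
def cloud(n,d,T=None):
    p,E=cam(n,T); h,w=d.shape; K=np.array(p['mtx'])
    u,v=np.meshgrid(np.arange(w),np.arange(h))
    pts=np.stack([u,v],-1).reshape(-1,1,2).astype(float)
    s=cv2.undistortPoints(pts,K,np.array([p['k1'],0,0,0,0.]))[:,0]
    P=np.c_[s,np.ones(len(s))]*d.reshape(-1,1)
    W=P@np.array(E)[:3,:3].T+np.array(E)[:3,3]
    W[d.ravel()==0]=np.nan
    return W.reshape(h,w,3)
E
python3 - <<'E'
from h import *
T=pose(); print(T.round(4), ctrl.grasp_offset, ctrl.get_obs())
for n in ['scene','side','wrist']:
    T=pose(); im,d=optics.get_image(n); np.savez(f'pics/{n}0.npz',im=im,d=d,T=T)
    cv2.imwrite(f'pics/{n}0.png',cv2.resize(im[:,:,::-1],None,fx=1.5,fy=1.5)); print(n,optics.camera_params(n))
E
```

```text
pics
[[-9.455e-01  3.257e-01 -9.000e-04  2.033e-01]
 [ 3.257e-01  9.455e-01 -1.900e-03  5.903e-01]
 [ 2.000e-04 -2.100e-03 -1.000e+00  2.300e-01]
 [ 0.000e+00  0.000e+00  0.000e+00  1.000e+00]] 0.0187 {'t': 0.0, 'q': array([ 1.11997609e+00,  5.33802020e-02,  1.61430190e+00, -6.82409437e-06,
        1.47599504e+00, -1.19027934e-01]), 'dq': array([0.0001647 , 0.00068892, 0.00188657, 0.00084118, 0.0006091 ,
       0.00048031]), 'effort': array([ 9.17788602e-04, -3.93696356e+01, -3.70175171e+01, -2.69451175e-05,
        7.23664052e-03,  8.48979852e-06]), 'tool_pos': array([0.20332977, 0.59033935, 0.23004383]), 'tool_rot': array([-0.51869386, -3.09788816,  0.00314472]), 'contact_force': array([ 0.2915047 , -0.0899223 , -0.25753333]), 'wrist_torque': array([-0.00017144,  0.02104599, -0.01585795]), 'grip_force': 0.0, 'opening': 0.08533548844953838}
scene {'mtx': array([[471.64414214,   0.        , 249.8951321 ],
       [  0.        , 471.64414214, 185.0064157 ],
       [  0.        ,   0.        ,   1.        ]]), 'k1': -0.172938984745636, 'extrinsics': array([[ 0.48720351, -0.53288954,  0.
[... 619 characters left out ...]
546141e-01, -8.48904543e-01,
         9.52528651e-01],
       [ 0.00000000e+00,  0.00000000e+00,  0.00000000e+00,
         1.00000000e+00]])}
wrist {'mtx': array([[267.29473451,   0.        , 258.01990434],
       [  0.        , 267.29473451, 192.92836095],
       [  0.        ,   0.        ,   1.        ]]), 'k1': -0.06328832813888145, 'tool_from_camera': array([[ 1.03207061e-03, -9.45506716e-01, -3.25600960e-01,
         8.39436711e-02],
       [ 9.99999120e-01,  7.04278061e-04,  1.12459761e-03,
        -1.55468825e-05],
       [-8.34000980e-04, -3.25601834e-01,  9.45506610e-01,
        -1.42631311e-01],
       [ 0.00000000e+00,  0.00000000e+00,  0.00000000e+00,
         1.00000000e+00]])}
```

View pics/scene0.png

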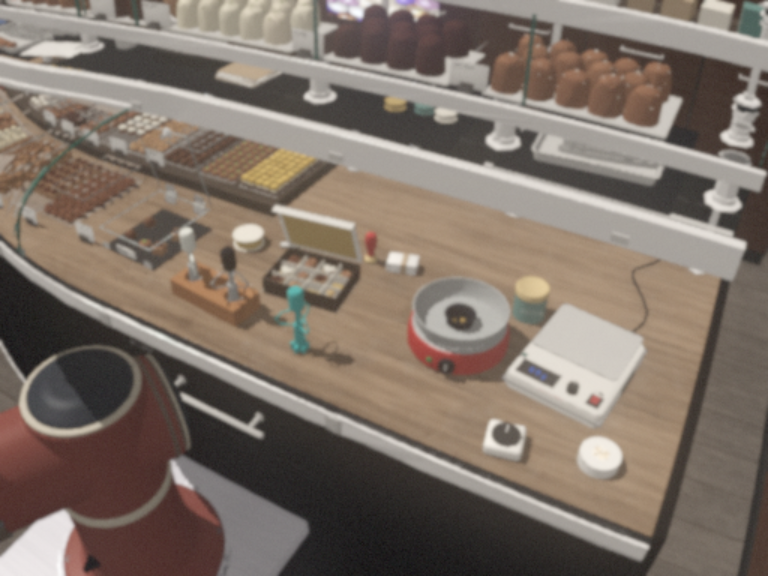

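View pics/side0.png

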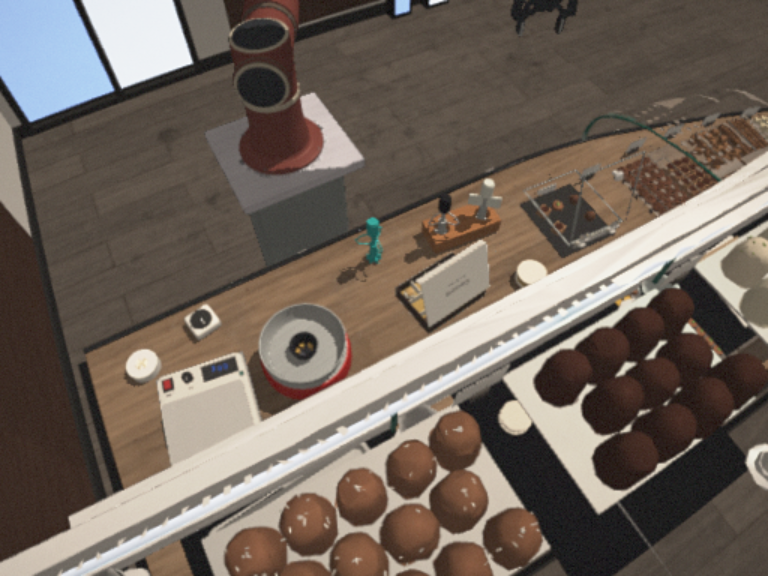

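The scene view shows the whisk's black handle at (229,258), the white paddle at (187,240) and the mixer's collar at (460,317). The turquoise look-alike stands at (297,310), between the rest and the mixer. The side view shows the whisk at (445,205), the paddle at (486,188) and the collar at (303,346). Next I'll measure these.

```bash
python3 - <<'E'
from h import *
q={'scene':dict(whisk=(229,256),paddle=(187,238),decoy=(296,296),collarL=(446,317),collarR=(474,317),collarT=(460,305),collarB=(460,330),rimL=(413,305),rimR=(510,315),rimF=(458,352),rimBk=(463,283),choc=(340,222),shelf1=(430,170),shelf2=(640,235),shelfend=(735,255),tin=(532,287),redthing=(371,240),restL=(190,285),knob=(445,366)),
'side':dict(whisk=(445,203),paddle=(486,188),decoy=(374,225),collarc=(303,346),rimL=(262,345),rimR=(346,345),rimN=(305,309),rimF=(300,385),boxlid=(465,265),shelfa=(300,440),shelfb=(400,390))}
for n in q:
    z=np.load(f'pics/{n}0.npz'); W=cloud(n,z['d'])
    np.save(f'pics/{n}0W.npy',W)
    for k,(u,v) in q[n].items():
        u,v=round(u/1.5),round(v/1.5); print(n,k,np.nanmedian(W[v-1:v+2,u-1:u+2].reshape(-1,3),0).round(3))
# circle fits
from scipy.optimize import least_squares
def circ(P):
    f=lambda p:np.hypot(P[:,0]-p[0],P[:,1]-p[1])-p[2]
    return least_squares(f,[*np.median(P,0)[:2],.05],loss='soft_l1',f_scale=.002).x
for n in q:
    W=np.load(f'pics/{n}0W.npy').reshape(-1,3)
    c=W[np.load(f'pics/{n}0.npz')['d'].ravel()>0]
    m=np.nanmedian(np.load(f'pics/{n}0W.npy')[tuple(slice(int(a/1.5)-2,int(a/1.5)+3) for a in ((317,460) if n=='scene' else (346,303)))].reshape(-1,3),0)
    D=np.hypot(W[:,0]-m[0],W[:,1]-m[1])
    P=W[(D<.1)&(W[:,2]>.074)&(W[:,2]<.085)]; print(n,'rim',circ(P).round(4),len(P))
    P=W[(D<.034)&(W[:,2]>.058)&(W[:,2]<.07)]; print(n,'collar',circ(P).round(4),len(P),P.mean(0).round(4))
    w=np.nanmedian(np.load(f'pics/{n}0W.npy')[tuple(slice(int(a/1.5)-2,int(a/1.5)+3) for a in ((256,229) if n=='scene' else (203,445)))].reshape(-1,3),0)
    P=W[(np.hypot(W[:,0]-w[0],W[:,1]-w[1])<.03)&(W[:,2]>.1)&(W[:,2]<.145)]; print('whisk',circ(P).round(4),len(P),P.max(0).round(3),P.min(0).round(3))
E
```

```text
scene whisk [0.441 0.181 0.127]
scene paddle [0.447 0.282 0.125]
scene decoy [0.414 0.03  0.123]
scene collarL [ 0.552 -0.169  0.064]
scene collarR [ 0.572 -0.21   0.063]
scene collarT [ 0.591 -0.179  0.061]
scene collarB [ 0.55  -0.199  0.046]
scene rimL [ 0.544 -0.115  0.07 ]
scene rimR [ 0.676 -0.245  0.   ]
scene rimF [ 0.499 -0.215  0.045]
scene rimBk [ 0.641 -0.162  0.066]
scene choc [0.597 0.059 0.145]
scene shelf1 [ 0.733 -0.045  0.214]
scene shelf2 [ 0.736 -0.421  0.2  ]
scene shelfend [ 0.736 -0.57   0.217]
scene tin [ 0.696 -0.269  0.063]
scene redthing [0.689 0.051 0.054]
scene restL [0.429 0.276 0.037]
scene knob [ 0.478 -0.205  0.03 ]
side whisk [0.459 0.184 0.131]
side paddle [0.466 0.279 0.131]
side decoy [0.435 0.033 0.125]
side collarc [ 0.562 -0.188  0.034]
side rimL [ 0.538 -0.255  0.064]
side rimR [ 0.602 -0.117  0.045]
side rimN [ 0.506 -0.155  0.064]
side rimF [ 0.636 -0.226  0.047]
side boxlid [0.602 0.137 0.125]
side shelfa [ 0.878 -0.266  0.513]
side shelfb [ 0.878 -0.17   0.503]
scene rim [ 0.5685 -0.1866  0.0779] 264
scene collar [ 0.5694 -0.1859  0.0224] 105 [ 0.5812 -0.181   0.0622]
whisk [0.444  0.1903 0.0101] 147 [0.456 0.203 0.137] [0.432 0.176 0.1  ]
side rim [ 0.5729 -0.1894  0.0772] 243
side collar [ 0.5722 -0.189   0.0216] 117 [ 0.5648 -0.1882  0.0623]
whisk [0.4511 0.1872 0.0097] 100 [0.463 0.199 0.138] [0.44  0.175 0.1  ]
```

View pics/wrist0.png

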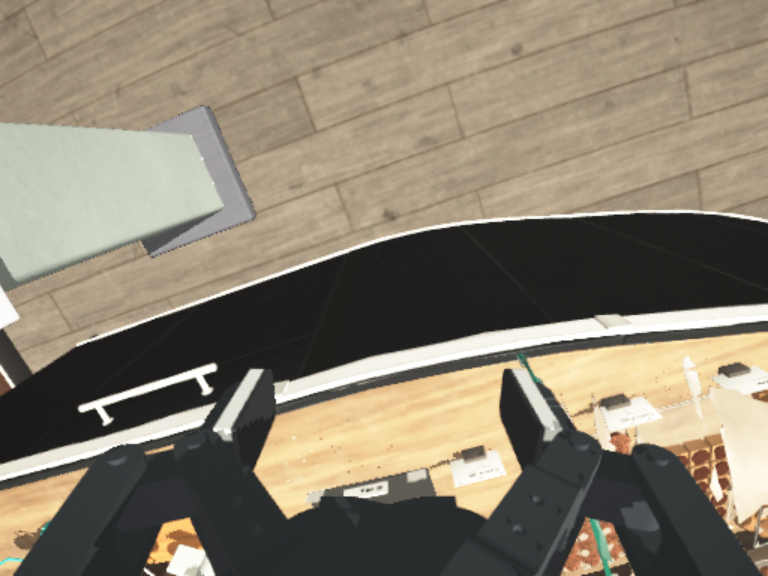

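The wrist view shows only the counter edge so far. The mixer's axis is at about (0.571, -0.188) and the whisk at about (0.448, 0.189). I'll move above the whisk and turn so the fingers close along world x, clear of the paddle.

```bash
python3 -m handwheel '[{"tx":-30,"ty":-25,"tz":-1},{"tx":-30,"ty":-25,"tz":-1},{"tx":-30,"ty":-25,"tz":-2},{"tx":-30,"ty":-25,"tz":-2},{"tx":-30,"ty":-25,"tz":-2},{"tx":-30,"ty":-25,"tz":-2},{"tx":-30,"ty":-25,"tz":-2},{"tx":-30,"ty":-25,"tz":-2},{"tx":-30,"ty":-25,"tz":-2},{"tx":-30,"ty":-25,"tz":-2},{"tx":-30,"ty":-25,"tz":-2},{"tx":-30,"ty":-25,"tz":-2}]'
python3 -m handwheel '[{"roll":0.124},{"roll":0.124},{"roll":0.124},{"roll":0.124},{"roll":0.124},{"roll":0.124},{"roll":0.124},{"roll":0.124},{"roll":0.124},{"roll":0.124},{},{}]'
python3 - <<'E'
from h import *
T=pose(); im,d=optics.get_image('wrist'); np.savez('pics/w1.npz',im=im,d=d,T=T); print(T.round(4))
print(ctrl.get_obs()['q'].round(3))
cv2.imwrite('pics/w1.png',cv2.resize(im[:,:,::-1],None,fx=1.5,fy=1.5))
E
```

```text
[[-9.455e-01  3.257e-01 -7.000e-04  2.034e-01]
 [ 3.257e-01  9.455e-01 -1.400e-03  5.905e-01]
 [ 2.000e-04 -1.600e-03 -1.000e+00  2.303e-01]
 [ 0.000e+00  0.000e+00  0.000e+00  1.000e+00]]
[ 1.12   0.053  1.614  0.     1.476 -0.119]$[0]: bad value
$[0]: bad value
```

View pics/w1.png

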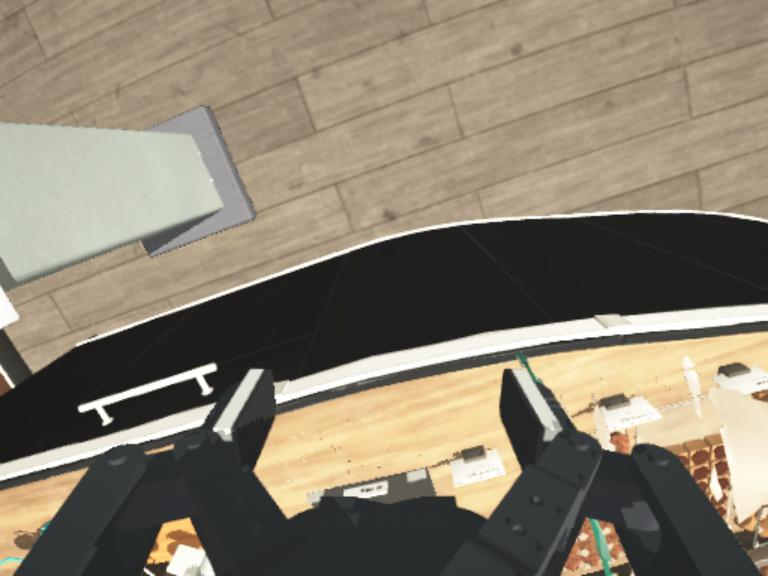

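The call was refused and the view hasn't changed. Each row probably needs all four keys.

```bash
python3 -m handwheel '[{"tx":-30,"ty":-25,"tz":-1,"roll":0},{"tx":-30,"ty":-25,"tz":-1,"roll":0},{"tx":-30,"ty":-25,"tz":-2,"roll":0},{"tx":-30,"ty":-25,"tz":-2,"roll":0},{"tx":-30,"ty":-25,"tz":-2,"roll":0},{"tx":-30,"ty":-25,"tz":-2,"roll":0},{"tx":-30,"ty":-25,"tz":-2,"roll":0},{"tx":-30,"ty":-25,"tz":-2,"roll":0},{"tx":-30,"ty":-25,"tz":-2,"roll":0},{"tx":-30,"ty":-25,"tz":-2,"roll":0},{"tx":-30,"ty":-25,"tz":-2,"roll":0},{"tx":-30,"ty":-25,"tz":-2,"roll":0}]' &&
python3 -m handwheel '[{"tx":0,"ty":0,"tz":0,"roll":0.124},{"tx":0,"ty":0,"tz":0,"roll":0.124},{"tx":0,"ty":0,"tz":0,"roll":0.124},{"tx":0,"ty":0,"tz":0,"roll":0.124},{"tx":0,"ty":0,"tz":0,"roll":0.124},{"tx":0,"ty":0,"tz":0,"roll":0.124},{"tx":0,"ty":0,"tz":0,"roll":0.124},{"tx":0,"ty":0,"tz":0,"roll":0.124},{"tx":0,"ty":0,"tz":0,"roll":0.124},{"tx":0,"ty":0,"tz":0,"roll":0.124},{"tx":0,"ty":0,"tz":0,"roll":0},{"tx":0,"ty":0,"tz":0,"roll":0}]' && 
python3 - <<'E'
from h import *
T=pose(); im,d=optics.get_image('wrist'); np.savez('pics/w1.npz',im=im,d=d,T=T); print(T.round(4))
print(ctrl.get_obs()['q'].round(3))
cv2.imwrite('pics/w1.png',cv2.resize(im[:,:,::-1],None,fx=1.5,fy=1.5))
E
```

```text
t: 1.2
tool_pos: [0.4467, 0.1882, 0.2534]
tool_rot: [0.519, 3.098, 0.0]
contact_force: [1.2, 0.5, 0.3]
opening: 0.0856
grip_force: 0.0
t: 2.2
tool_pos: [0.4461, 0.19, 0.2531]
tool_rot: [-2.219, -2.224, 0.0]
contact_force: [1.5, -0.5, 0.7]
opening: 0.085
grip_force: 0.0
[[-2.100e-03  1.000e+00 -3.000e-04  4.461e-01]
 [ 1.000e+00  2.100e-03 -1.000e-04  1.900e-01]
 [-1.000e-04 -3.000e-04 -1.000e+00  2.531e-01]
 [ 0.000e+00  0.000e+00  0.000e+00  1.000e+00]]
[ 0.249 -0.305  1.902 -0.     1.544  0.247]
```

View pics/w1.png

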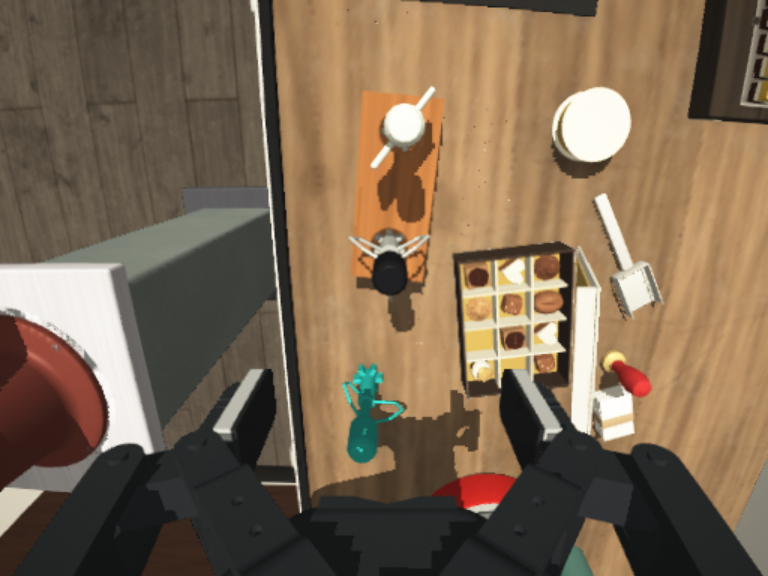

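```bash
python3 - <<'E'
from h import *
z=np.load('pics/w1.npz'); W=cloud('wrist',z['d'],z['T']); np.save('pics/w1W.npy',W)
g=z['im'].astype(int)
m=(W[...,2]>.10)&(W[...,2]<.15)&(np.hypot(W[...,0]-.447,W[...,1]-.19)<.03)
v,u=np.nonzero(m); P=W[m]; print(len(P),P.min(0).round(4),P.max(0).round(4),np.median(P,0).round(4),(u.min()*1.5,u.max()*1.5,v.min()*1.5,v.max()*1.5))
t=P[P[:,2]>P[:,2].max()-.006]; print('top',len(t),t.min(0).round(4),t.max(0).round(4),t.mean(0).round(4))
b=(W[...,2]>.03)&(W[...,2]<.042)&(np.abs(W[...,0]-.45)<.1)&(np.abs(W[...,1]-.23)<.15)
Q=W[b][:,:2].astype(np.float32); print('rest',cv2.minAreaRect(Q))
E
```

```text
587 [0.4354 0.1795 0.1001] [0.4608 0.2045 0.1369] [0.4483 0.196  0.1337] (np.float64(372.0), np.float64(408.0), np.float64(250.5), np.float64(294.0))
top 408 [0.4369 0.1795 0.1309] [0.4597 0.2037 0.1369] [0.4482 0.1926 0.1341]
rest ((0.48300471901893616, 0.2011214792728424), (0.23413948714733124, 0.13550738990306854), 85.16918182373047)
```

The whisk handle is at (390,272) and its top centre works out to (0.448, 0.192, 0.135). The white paddle is well clear at (403,125). I'll go down and grip.

```bash
python3 -m handwheel '[{"tx":2,"ty":2,"tz":20,"roll":0},{"tx":0,"ty":0,"tz":30,"roll":0},{"tx":0,"ty":0,"tz":30,"roll":0},{"tx":0,"ty":0,"tz":30,"roll":0},{"tx":0,"ty":0,"tz":25,"roll":0},{"tx":0,"ty":0,"tz":15,"roll":0},{"tx":0,"ty":0,"tz":5,"roll":0},{"tx":0,"ty":0,"tz":0,"roll":0},{"tx":0,"ty":0,"tz":0,"roll":0}]' && python3 -m handwheel '[{"tx":0,"ty":0,"tz":0,"roll":0},{"tx":0,"ty":0,"tz":0,"roll":0},{"tx":0,"ty":0,"tz":0,"roll":0},{"tx":0,"ty":0,"tz":0,"roll":0},{"tx":0,"ty":0,"tz":0,"roll":0},{"tx":0,"ty":0,"tz":0,"roll":0},{"tx":0,"ty":0,"tz":0,"roll":0},{"tx":0,"ty":0,"tz":0,"roll":0},{"tx":0,"ty":0,"tz":0,"roll":0},{"tx":0,"ty":0,"tz":0,"roll":0}]' 15 60
```

```text
t: 3.0
tool_pos: [0.4488, 0.1922, 0.0992]
tool_rot: [2.221, 2.221, 0.002]
contact_force: [-0.7, -0.5, 0.5]
opening: 0.0855
grip_force: 0.0
t: 3.83
tool_pos: [0.4485, 0.1921, 0.099]
tool_rot: [2.222, 2.22, 0.001]
contact_force: [-1.7, 0.5, 5.8]
opening: 0.0243
grip_force: 59.2
```

```bash
python3 -m handwheel '[{"tx":0,"ty":0,"tz":-4,"roll":0},{"tx":0,"ty":0,"tz":-8,"roll":0},{"tx":0,"ty":0,"tz":-12,"roll":0},{"tx":0,"ty":0,"tz":-20,"roll":0},{"tx":0,"ty":0,"tz":-25,"roll":0},{"tx":0,"ty":0,"tz":-25,"roll":0},{"tx":0,"ty":0,"tz":-25,"roll":0},{"tx":0,"ty":0,"tz":-20,"roll":0},{"tx":0,"ty":0,"tz":-15,"roll":0},{"tx":0,"ty":0,"tz":-6,"roll":0},{"tx":0,"ty":0,"tz":0,"roll":0},{"tx":0,"ty":0,"tz":0,"roll":0}]' && python3 - <<'E'
from h import *
for n in ['wrist','side']:
    T=pose(); im,d=optics.get_image(n); np.savez(f'pics/{n}2.npz',im=im,d=d,T=T)
    if n=='side': im=im[60:200,200:380]; im=cv2.resize(im,None,fx=3,fy=3)
    cv2.imwrite(f'pics/{n}2.png',im[:,:,::-1])
a=cv2.imread('pics/wrist2.png'); b=cv2.imread('pics/side2.png')
a=cv2.resize(a[150:384,60:452],None,fx=1.0,fy=1.0); c=np.zeros((600,800,3),np.uint8)
cv2.imwrite('pics/w2.png',cv2.resize(np.vstack([cv2.resize(a,(480,280)),cv2.resize(b,(480,320))[:, :]]),(480,600)))
E
```

```text
t: 4.83
tool_pos: [0.448, 0.1919, 0.2581]
tool_rot: [-2.222, -2.22, 0.001]
contact_force: [-0.3, 0.2, -2.4]
opening: 0.0247
grip_force: 59.3
```

View pics/w2.png

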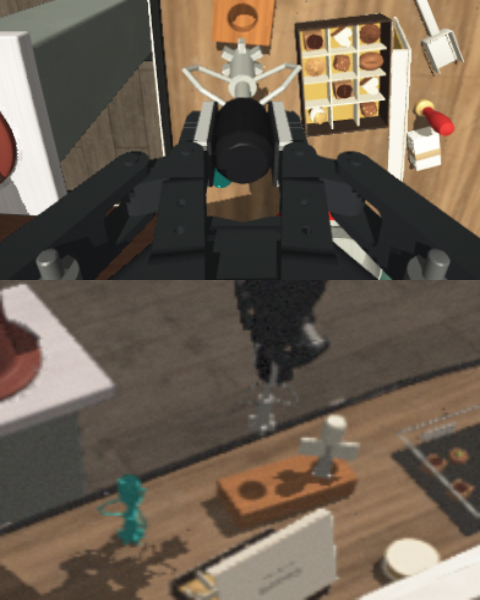

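The whisk is out of the rest, hanging upright in the pads, with its foot at (243,85) in the wrist panel. The paddle is still in its hole at (328,455) in the side panel. I'll move to just short of the mixer, about 10 cm on its -x side, and measure the collar with the wrist camera.

```bash
python3 -m handwheel '[{"tx":-15,"ty":2,"tz":0,"roll":0},{"tx":-30,"ty":2,"tz":0,"roll":0},{"tx":-36,"ty":2,"tz":0,"roll":0},{"tx":-38,"ty":2,"tz":0,"roll":0},{"tx":-38,"ty":2,"tz":0,"roll":0},{"tx":-38,"ty":2,"tz":0,"roll":0},{"tx":-38,"ty":2,"tz":0,"roll":0},{"tx":-38,"ty":2,"tz":0,"roll":0},{"tx":-38,"ty":2,"tz":0,"roll":0},{"tx":-36,"ty":2,"tz":0,"roll":0},{"tx":-25,"ty":2,"tz":0,"roll":0},{"tx":-10,"ty":1,"tz":0,"roll":0}]' && python3 -m handwheel '[{"tx":0,"ty":0,"tz":0,"roll":0},{"tx":0,"ty":0,"tz":0,"roll":0},{"tx":0,"ty":0,"tz":0,"roll":0}]' && python3 - <<'E'
from h import *
from scipy.optimize import least_squares
T=pose(); im,d=optics.get_image('wrist'); np.savez('pics/w3.npz',im=im,d=d,T=T); print(T.round(4))
cv2.imwrite('pics/w3.png',cv2.resize(im[:,:,::-1],None,fx=1.5,fy=1.5))
W=cloud('wrist',d,T); np.save('pics/w3W.npy',W)
def circ(P):
    f=lambda p:np.hypot(P[:,0]-p[0],P[:,1]-p[1])-p[2]
    return least_squares(f,[.571,-.188,.05],loss='soft_l1',f_scale=.002).x
D=np.hypot(W[...,0]-.571,W[...,1]+.188)
for a,lo,hi in [((.065,.1),.074,.083),((0,.034),.060,.068)]:
    m=(D>a[0])&(D<a[1])&(W[...,2]>lo)&(W[...,2]<hi); P=W[m]; print(circ(P).round(4),len(P),P.min(0).round(4),P.max(0).round(4))
E
```

```text
t: 5.93
tool_pos: [0.4699, -0.1909, 0.2565]
tool_rot: [-2.225, -2.214, 0.003]
contact_force: [-0.6, -0.0, -1.9]
opening: 0.0246
grip_force: 59.3
t: 6.18
tool_pos: [0.4707, -0.1866, 0.2576]
tool_rot: [-2.22, -2.221, -0.0]
contact_force: [0.4, -0.1, -1.1]
opening: 0.0243
grip_force: 59.3
[[-3.000e-04  1.000e+00 -1.000e-03  4.707e-01]
 [ 1.000e+00  3.000e-04  1.300e-03 -1.866e-01]
 [ 1.300e-03 -1.000e-03 -1.000e+00  2.576e-01]
 [ 0.000e+00  0.000e+00  0.000e+00  1.000e+00]]
[ 0.5706 -0.1869  0.0774] 1236 [ 0.4919 -0.2664  0.074 ] [ 0.6506 -0.1085  0.0802]
[ 0.5706 -0.1869  0.0234] 631 [ 0.5442 -0.2128  0.06  ] [ 0.5978 -0.1613  0.066 ]
```

View pics/w3.png

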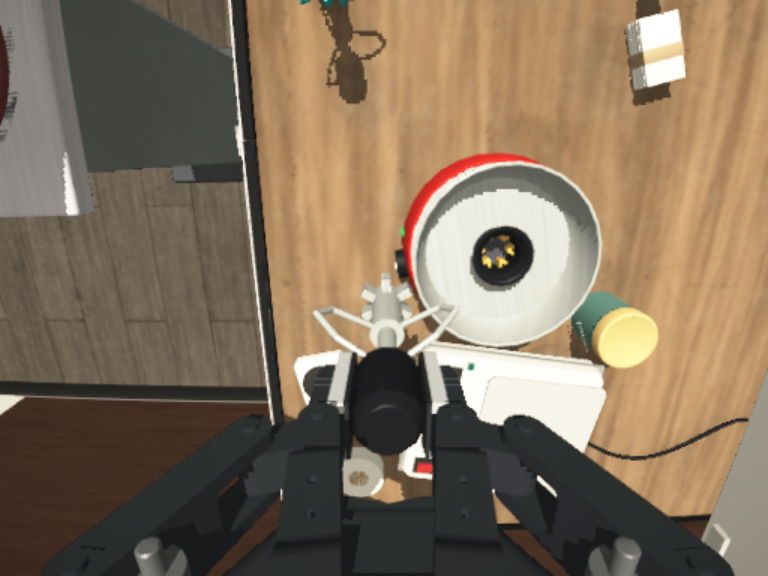

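The collar is at (502,255) and its axis is at (0.5706, -0.1869); the rim and collar fits agree. The gold crown is visible inside it. The foot hangs at about (387,300), clear of the rim. I'll check the foot's offset from the tool axis and estimate the rib and crown angles.

```bash
python3 - <<'E'
from h import *
z=np.load('pics/w3.npz'); W=np.load('pics/w3W.npy'); T=z['T']; g=z['im'].astype(int)
p,E=cam('wrist',T)
L=(W-T[:3,3])@T[:3,:3]*1000  # tool coords mm
for lo,hi in [(78,95),(50,77),(12,35)]:
    m=(np.hypot(L[...,0],L[...,1])<(20 if lo!=50 else 14))&(L[...,2]>lo)&(L[...,2]<hi); P=L[m]; v,u=np.nonzero(m)
    print(lo,len(P),P.min(0).round(1),P.max(0).round(1),P.mean(0).round(1), u.min(),u.max(),v.min(),v.max())
# reproject whisk model: rib tips at angles (tool), underside z zz
def proj(Lp):
    Ti=np.linalg.inv(np.array(p['tool_from_camera'])); C=np.c_[Lp/1000,np.ones(len(Lp))]@Ti.T
    s=C[:,:2]/C[:,2:3]; s=s*(1+p['k1']*(s**2).sum(1,keepdims=True)); return s@np.diag(np.diag(p['mtx'])[:2])+np.array(p['mtx'])[:2,2]
x0,y0=215,150
big=cv2.resize(z['im'][y0:y0+90,x0:x0+140],None,fx=5.7,fy=5.7,interpolation=cv2.INTER_CUBIC)[:,:,::-1].copy()
P=[[16*np.cos(a),16*np.sin(a),91-14] for a in np.radians(np.arange(0,360,30))]
for q in proj(np.array(P)): cv2.circle(big,tuple(int(round((c+.5-o)*5.7)) for c,o in zip(q,(x0,y0))),3,(255,0,255),-1)
c=np.linalg.inv(T)@np.array([.5706,-.1869,.040,1]); c=c[:3]*1000
for k in range(36):
    a=np.radians(k*10)
    P2=proj(np.array([[c[0]+15*np.cos(a),c[1]+15*np.sin(a),c[2]]]))[0]
    cv2.circle(big,tuple(int(round((cc+.5-o)*5.7)) for cc,o in zip(P2,(x0,y0))),4 if k==0 else 2,(0,255,0) if k else (0,0,255),-1)
cv2.imwrite('pics/w3c.png',big); print(big.shape)
E
```

```text
78 239 [ -9.9 -14.9  78. ] [15.6 15.  91.2] [ 4.5  0.5 83.6] 241 274 181 212
50 272 [ -8.4 -12.9  50.2] [13.2 12.6 77. ] [ 5.7 -0.3 65.5] 243 272 188 211
12 147 [ -0.2 -17.1  16.2] [ 8.6  4.5 34.7] [ 2.9 -0.1 25.6] 234 264 212 231
(513, 798, 3)
```

View pics/w3c.png

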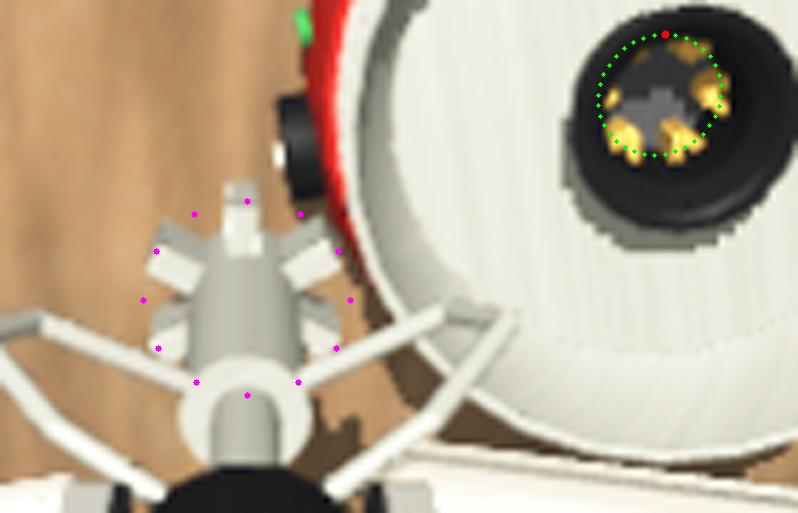

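The ribs show about 5° CCW of tool x, and the crown's channels appear to be near +2°. I'll back off another 9° so the foot lands on the crown unmeshed and is then turned into it. Next: move over the collar and down to just above its mouth.

```bash
python3 -m handwheel '[{"tx":0,"ty":15,"tz":0,"roll":0},{"tx":0,"ty":30,"tz":0,"roll":0},{"tx":0,"ty":30,"tz":0,"roll":0},{"tx":0,"ty":20,"tz":0,"roll":0},{"tx":0,"ty":5,"tz":0,"roll":0},{"tx":0,"ty":0,"tz":20,"roll":-0.08},{"tx":0,"ty":0,"tz":30,"roll":-0.07},{"tx":0,"ty":0,"tz":25,"roll":0},{"tx":0,"ty":0,"tz":8,"roll":0},{"tx":0,"ty":0,"tz":0,"roll":0},{"tx":0,"ty":0,"tz":0,"roll":0},{"tx":0,"ty":0,"tz":0,"roll":0}]' && python3 - <<'E'
from h import *
T=pose(); print(T.round(4)); e=np.array([.5706,-.1869,0])-T[:3,3]; print((T[:3,:3].T@e*1000).round(2))
im,d=optics.get_image('wrist'); np.savez('pics/w4.npz',im=im,d=d,T=T)
cv2.imwrite('pics/w4.png',cv2.resize(im[90:250,170:350,::-1],None,fx=4,fy=3.6,interpolation=cv2.INTER_CUBIC))
E
```

```text
t: 7.23
tool_pos: [0.5719, -0.1883, 0.1778]
tool_rot: [2.047, 2.378, 0.002]
contact_force: [0.1, -0.7, -0.8]
opening: 0.0247
grip_force: 59.6
[[-0.1487  0.9889  0.0033  0.5719]
 [ 0.9889  0.1487 -0.0016 -0.1883]
 [-0.002   0.003  -1.      0.1778]
 [ 0.      0.      0.      1.    ]]
[  1.98  -1.57 177.81]
```

View pics/w4.png

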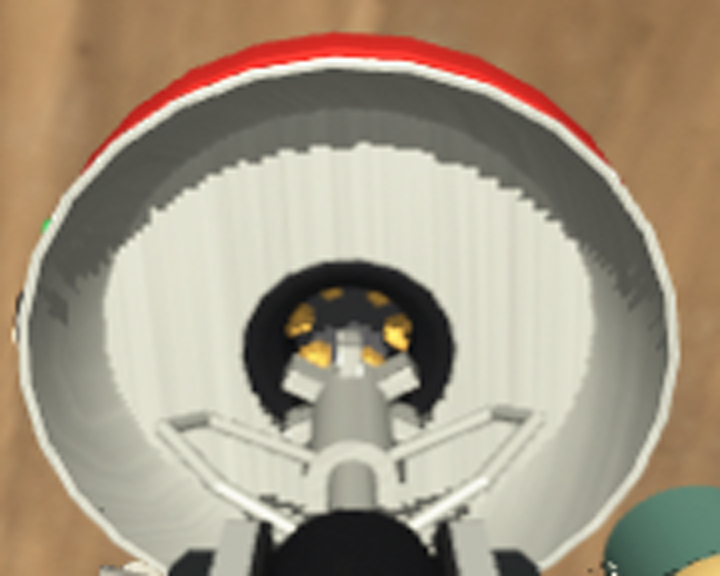

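The foot sits over the collar, both at about x = 350 in the crop, and the crown's channels are about 15° clockwise of the ribs, as intended. I'll let the arm settle, then correct the offset.

```bash
python3 -m handwheel '[{"tx":0,"ty":0,"tz":0,"roll":0},{"tx":0,"ty":0,"tz":0,"roll":0}]'; python3 -m handwheel '[{"tx":0,"ty":0,"tz":0,"roll":0},{"tx":0,"ty":0,"tz":0,"roll":0}]'
```

```text
t: 7.45
tool_pos: [0.5716, -0.1885, 0.1771]
tool_rot: [2.048, 2.379, 0.001]
contact_force: [-1.2, -0.7, -2.0]
opening: 0.0242
grip_force: 59.6
t: 7.62
tool_pos: [0.571, -0.1883, 0.1758]
tool_rot: [2.05, 2.38, 0.0]
contact_force: [0.8, 1.0, -1.3]
opening: 0.0244
grip_force: 59.6
```

```bash
python3 -m handwheel '[{"tx":1.5,"ty":0,"tz":0,"roll":0},{"tx":0,"ty":0,"tz":10,"roll":0},{"tx":0,"ty":0,"tz":10,"roll":0},{"tx":0,"ty":0,"tz":6,"roll":0},{"tx":0,"ty":0,"tz":0,"roll":0}]'; python3 -m handwheel '[{"tx":0,"ty":0,"tz":3,"roll":0},{"tx":0,"ty":0,"tz":3,"roll":0},{"tx":0,"ty":0,"tz":2,"roll":0},{"tx":0,"ty":0,"tz":0,"roll":0}]'
```

```text
t: 8.03
tool_pos: [0.5696, -0.1862, 0.1468]
tool_rot: [-2.048, -2.378, 0.001]
contact_force: [0.4, -0.7, -1.3]
opening: 0.0243
grip_force: 59.7
t: 8.37
tool_pos: [0.5703, -0.1865, 0.1406]
tool_rot: [-2.049, -2.38, 0.0]
contact_force: [0.1, 0.2, -1.5]
opening: 0.0245
grip_force: 59.6
```

```bash
python3 -m handwheel '[{"tx":0,"ty":0,"tz":3,"roll":0},{"tx":0,"ty":0,"tz":3,"roll":0},{"tx":0,"ty":0,"tz":2,"roll":0},{"tx":0,"ty":0,"tz":0,"roll":0}]'; python3 -m handwheel '[{"tx":0,"ty":0,"tz":2,"roll":0},{"tx":0,"ty":0,"tz":2,"roll":0},{"tx":0,"ty":0,"tz":0,"roll":0}]'
```

```text
t: 8.7
tool_pos: [0.5703, -0.1865, 0.1325]
tool_rot: [-2.049, -2.38, 0.0]
contact_force: [0.6, 0.6, -1.8]
opening: 0.0243
grip_force: 59.6
t: 8.95
tool_pos: [0.5709, -0.1868, 0.1298]
tool_rot: [2.049, 2.38, 0.0]
contact_force: [-1.0, -0.2, 1.9]
opening: 0.0241
grip_force: 60.1
```

The foot has touched the crown: about 3.4 N at underside z ≈ 40 mm. I'll press about 2 mm further and turn it slowly in the positive direction.

```bash
python3 -m handwheel '[{"tx":0,"ty":0,"tz":2,"roll":0},{"tx":0,"ty":0,"tz":0,"roll":0},{"tx":0,"ty":0,"tz":0,"roll":0}]'; python3 -m handwheel '[{"tx":0,"ty":0,"tz":0,"roll":0.035},{"tx":0,"ty":0,"tz":0,"roll":0.035},{"tx":0,"ty":0,"tz":0,"roll":0.035},{"tx":0,"ty":0,"tz":0,"roll":0}]';  python3 -m handwheel '[{"tx":0,"ty":0,"tz":0,"roll":0.035},{"tx":0,"ty":0,"tz":0,"roll":0.035},{"tx":0,"ty":0,"tz":0,"roll":0}]'; python3 -c "
from h import *; print(ctrl.get_obs()['wrist_torque'])"
```

```text
t: 9.2
tool_pos: [0.5709, -0.1868, 0.128]
tool_rot: [2.049, 2.38, 0.0]
contact_force: [-1.1, -0.7, 3.3]
opening: 0.0244
grip_force: 60.2
t: 9.53
tool_pos: [0.571, -0.1868, 0.1277]
tool_rot: [2.172, 2.268, 0.001]
contact_force: [0.1, -0.0, -2.1]
opening: 0.024
grip_force: 59.6
t: 9.78
tool_pos: [0.5704, -0.1865, 0.1264]
tool_rot: [-2.25, -2.192, 0.0]
contact_force: [0.3, -0.2, -2.2]
opening: 0.0241
grip_force: 59.6
[-0.08761905 -0.14724583  0.00080533]
```

The push fell away (3.3 → -2.1 N), so the ribs have dropped into the drive. Now I'll ease it down.

```bash
python3 -m handwheel '[{"tx":0,"ty":0,"tz":2,"roll":0},{"tx":0,"ty":0,"tz":2,"roll":0},{"tx":0,"ty":0,"tz":2,"roll":0},{"tx":0,"ty":0,"tz":0,"roll":0}]'; python3 -m handwheel '[{"tx":0,"ty":0,"tz":2,"roll":0},{"tx":0,"ty":0,"tz":2,"roll":0},{"tx":0,"ty":0,"tz":0,"roll":0}]';  python3 -m handwheel '[{"tx":0,"ty":0,"tz":2,"roll":0},{"tx":0,"ty":0,"tz":1,"roll":0},{"tx":0,"ty":0,"tz":0,"roll":0}]'; python3 -c "
from h import *; print(ctrl.get_obs()['wrist_torque'])"
```

```text
t: 10.12
tool_pos: [0.5704, -0.1865, 0.1204]
tool_rot: [-2.249, -2.192, 0.0]
contact_force: [0.2, -0.4, -2.0]
opening: 0.0243
grip_force: 59.6
t: 10.37
tool_pos: [0.5707, -0.1867, 0.1176]
tool_rot: [2.25, 2.192, -0.0]
contact_force: [-2.1, -0.4, 2.4]
opening: 0.0245
grip_force: 60.1
t: 10.62
tool_pos: [0.5708, -0.1867, 0.1147]
tool_rot: [2.25, 2.192, 0.0]
contact_force: [-1.6, -0.6, 4.3]
opening: 0.0242
grip_force: 60.3
[0.05830025 0.36587659 0.03195791]
```

```bash
python3 -m handwheel '[{"tx":0,"ty":0,"tz":2,"roll":0},{"tx":0,"ty":0,"tz":1.5,"roll":0},{"tx":0,"ty":0,"tz":0,"roll":0},{"tx":0,"ty":0,"tz":0,"roll":0}]'; python3 -m handwheel '[{"tx":0,"ty":0,"tz":1,"roll":0},{"tx":0,"ty":0,"tz":0.5,"roll":0},{"tx":0,"ty":0,"tz":0,"roll":0},{"tx":0,"ty":0,"tz":0,"roll":0}]';  python3 -m handwheel '[{"tx":0,"ty":0,"tz":0.5,"roll":0},{"tx":0,"ty":0,"tz":0,"roll":0},{"tx":0,"ty":0,"tz":0,"roll":0}]'
```

```text
t: 10.95
tool_pos: [0.5709, -0.1868, 0.1115]
tool_rot: [2.25, 2.192, 0.0]
contact_force: [-2.6, 0.8, 5.7]
opening: 0.0242
grip_force: 60.5
t: 11.28
tool_pos: [0.5709, -0.1868, 0.1102]
tool_rot: [2.25, 2.192, 0.0]
contact_force: [-2.1, 0.9, 7.6]
opening: 0.0245
grip_force: 60.6
t: 11.53
tool_pos: [0.5709, -0.1869, 0.1098]
tool_rot: [2.25, 2.192, 0.0]
contact_force: [-2.7, 0.7, 7.7]
opening: 0.0244
grip_force: 60.6
```

```bash
for i in 1 2; do python3 -m handwheel '[{"tx":0,"ty":0,"tz":0.5,"roll":0},{"tx":0,"ty":0,"tz":0,"roll":0},{"tx":0,"ty":0,"tz":0,"roll":0}]' | grep -E "tool_pos|contact"; done
```

```text
tool_pos: [0.5709, -0.1868, 0.1093]
contact_force: [-3.1, 0.9, 7.0]
tool_pos: [0.571, -0.1869, 0.109]
contact_force: [-2.6, 0.5, 7.9]
```

```bash
for i in 1 2; do python3 -m handwheel '[{"tx":0,"ty":0,"tz":0.5,"roll":0},{"tx":0,"ty":0,"tz":0,"roll":0},{"tx":0,"ty":0,"tz":0,"roll":0}]' | grep -E "tool_pos|contact"; done
```

```text
tool_pos: [0.571, -0.187, 0.1089]
contact_force: [-3.5, 1.0, 9.1]
tool_pos: [0.5711, -0.187, 0.1089]
contact_force: [-4.9, 1.9, 11.3]
```

The whisk has stopped: z holds at 0.1089 while the force rises to about 12 N, which matches the bottom stop. I'll check the result by handle height and by picture.

```bash
python3 -m handwheel '[{"tx":0,"ty":0,"tz":0.2,"roll":0},{"tx":0,"ty":0,"tz":0,"roll":0},{"tx":0,"ty":0,"tz":0,"roll":0},{"tx":0,"ty":0,"tz":0,"roll":0}]'; python3 - <<'E'
from h import *
T=pose(); im,d=optics.get_image('wrist'); W=cloud('wrist',d,T); L=(W-T[:3,3])@T[:3,:3]*1000
z=np.load('pics/w3.npz'); L3=(np.load('pics/w3W.npy')-z['T'][:3,3])@z['T'][:3,:3]*1000
for n,l in (('now',L),('lift',L3)):
    m=(np.hypot(l[...,0]+0,l[...,1])<11)&(l[...,2]<-20)&(l[...,2]>-60); print(n,'handle top tool z',m.sum(),np.percentile(l[m][:,2],[10,50]) if m.any() else '')
sd,_=optics.get_image('side'); sc,_=optics.get_image('scene')
a=cv2.resize(im,(400,300)); b=cv2.resize(sd,(400,300)); c=cv2.resize(sc,(400,300)); k=cv2.resize(im[100:250,170:370],(400,300))
cv2.imwrite('pics/end.png',np.vstack([np.hstack([a,k]),np.hstack([b,c])])[:,:,::-1])
E
```

```text
t: 12.87
tool_pos: [0.5712, -0.1871, 0.1089]
tool_rot: [2.249, 2.192, 0.0]
contact_force: [-4.0, 1.4, 12.1]
opening: 0.0243
grip_force: 61.4
now handle top tool z 1464 [-36.49113271 -35.63863943]
lift handle top tool z 1447 [-36.45072887 -35.62806738]
```

View pics/end.png

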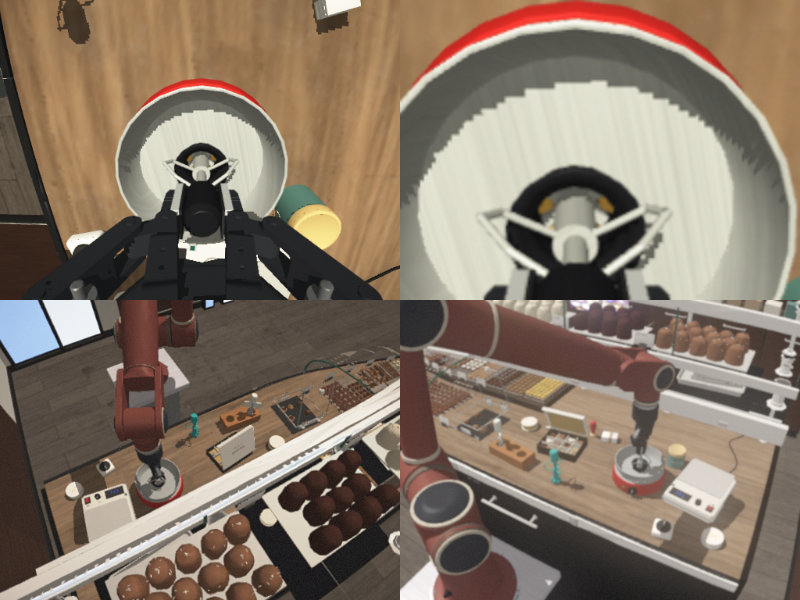

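The whisk is seated in the collar at (575,235) in the enlarged crop. It hasn't slipped in the grip, and its handle top is at 0.145 m, which matches home (18 + 127 mm). The paddle and the other items haven't moved.

```bash
python3 -c "
from station import ctrl; print(ctrl.finish_job())"
```

```text
the job is handed in; nothing more can be done
None
```

The whisk is meshed in the drive and pressed fully home against the bottom stop, still gripped and held down with about 13 N; I handed the job in at about 13 s of the 45 s limit, and the paddle and other items are where they were.

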